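Print a shoe-box label with the two-stage key

TASK

Print a shoe-box label: on the label printer, press the big round key down to its halfway stop, pause there for about a second so that the label lines up, then press it fully down and let it come back up. Do not press the printer's oblong feed key, and leave the tin of polish standing where it is.

Things in the scene. Friction and masses are not known exactly. Their poses are not given: they have to be found in the camera images.
- printer: label printer, fixed to the ledge: white box 150 (x) x 170 (y) x 70 mm high; label slot in its front (-x), rounded roll hood up to 75 mm high along its back. Origin: centre of its underside, z up. Turned up to 40 degrees. Two grey keys on its flat top: a big round one at (-30, 45) mm and an oblong one at (-30, -45) mm from the origin
- print_key_top (a point): centre of the top of the round two-stage key, a cylinder 40 mm across that moves straight down and springs back. Top height above the ledge (z = 0): 90 mm at rest, 82 at the halfway stop (78.5 to 84.5 counts), 74 fully down. 1.4 N starts it, 4 N takes it to the halfway stop, where it stays until 9 N; then 9 rising to 14 N takes it to the bottom. Shut fingers can press it
- feed_key (a joint): the printer's oblong feed key, not to be pressed: 16 x 36 mm, its top 78 mm above the ledge, 90 mm from the round key. Value: how far it is pressed in m, 0 at rest, 0.005 fully down
- tin: closed round tin of polish, bystander: plain metal, 73 mm across and 29 mm high, standing on the ledge just left of the printer. Origin at the centre of its underside, z up
Mind the look-alikes: they are no part of the job. Several things have the shape of the printer; the one meant has the colours described above.

How it is judged (in metres and radians):
On the way, in this order (a step that is already met when the one before it is completed fails the run):
1. the round key is held at its halfway stop (its top 78.5 to 84.5 mm above the ledge) for 0.6 s (height (world z) of print_key_top between 0.0785 and 0.0845 m), for 0.6 s.
2. the round key is pressed fully down (its top below 76.5 mm) (height (world z) of print_key_top below 0.0765 m), for 0.1 s.
At the end, for the whole second after the job is handed in: the round key has been let go and is back up (its top more than 87 mm above the ledge), the feed key is up (less than 2 mm down), and the tin is within 20 mm of where it stood and upright within 0.2 rad (height (world z) of print_key_top above 0.087 m and value of joint feed_key below 0.002 m and distance of tin from where it was at the start of the episode below 0.02 m and angle between tin's own z axis and vertical below 0.2 rad); the robot touches nothing.
It fails at once if the oblong feed key is pressed more than 3 mm (value of joint feed_key above 0.003 m).
It fails at once if the tin is moved more than 20 mm (distance of tin from where it was at the start of the episode above 0.02 m).
It also fails if it takes over 32 s, if anything falls off the work surface, if the arm or the gripper's body presses on something with over 40 N, if the wrist force passes 120 N, or if a joint passes its speed limit or range.

ROBOT

A 6-joint arm with a two-finger parallel gripper is mounted at the origin on the work surface. World frame = base frame: x ahead of the robot, y to its left, z up, the work surface at z = 0. Lengths are in mm, angles in degrees, forces in N, time in s.
With the tool pointing down it reaches from about 300 to 850 mm from the base axis. Payload 4.2 kg.
Tool frame: the origin (TCP) lies between the finger pads; the fingertips stand 14 mm ahead of it and the grasp point (between the pads) lies 5 mm behind it (env.finger_overhang is the distance from the TCP to the fingertips, in mm); z points along the fingers, y is the line along which they close (so a half turn about z gives the same grasp; the last joint's range is limited). The gripper opens to 91 mm and grips with 3 to 60 N. Pads are 32 mm wide; open, the fingers measure 118 mm over their backs; the gripper's body (76 mm by 178 mm) begins 60 mm behind the grasp point.
Start: joints at [-67.953, 18.312, 89.639, -0, 72.044, -1.146], TCP at [226.459, -528.543, 227.976] pointing down, gripper open.
Joint ranges: [-177.97, 177.97], [-48.28, 115.42], [12.27, 149.76], [-77.06, 257.06], [2.81, 150.46], [-146.56, 146.56]. Speed limits (degrees/s): [147.25, 147.25, 180, 180, 180, 180].

INTERFACE

Orientations are given as [roll, pitch, yaw] about the fixed x, y, z axes, in that order (R = Rz(yaw) Ry(pitch) Rx(roll)).
In Python, from workcell import status, cams, env, finder gives the robot as it stands.
- The arm moves only by the tool apply_moves, never from a script. Its argument "increments" is a list of rows, each a list of 7 numbers: the opening, from -1 (shut) to 1 (fully open), then the shift along the world's x, y, z in m, then the turn, a rotation vector about the world's x, y, z in degrees. In form: [[gripper, x, y, z, ax, ay, az], ...]. A call has 1 to 5 rows; each row shifts and turns the commanded pose from where the row before left it; what a row does not reach is not made up. A row lasts 1/12 s, in which the tool goes at most 41.7 mm and 7.16 degrees, less where a joint would pass 70% of its speed; a pose out of reach is approached as far as the arm can. A call with a gripper value outside its range is refused whole. The fingers move at their own pace and stop on an object; "newtons" is the grip in N (left out, the last holds). Time passes only in rows, so rows that do not move let the fingers close. It gives the time, the measured TCP pose, the force, the opening and the grip force at its end, in the units of the state.
- status.state(): the state, without advancing time (a new reading comes with each control period).
- cams.grab_frame(name): name is "scene" or "top" or "wrist"; returns a dict with "color" (480x640x3 uint8, red, green, blue), "intrinsics" (3x3 intrinsics, pixels), "R" (3x3) and "t" (3): a world point X has camera coordinates R X + t. Camera axes: x right, y down, z forward; pixel columns grow to the right and rows downward; lengths in mm; the calibration is good to about 2 mm. A picture is of the moment at which its call begins. There is no depth.
- env.job_done(): hands the job in; it is judged then, once.
Trained networks look in the newest picture that a camera, given by its name, has taken for a name from the list of things; names that differ only in an ending like _2 or _b are one class to them, and where a whole thing is asked for, a point or a joint stands for the part that bears it (a point fixed in the world has none). Each returns a list of dicts, best first, with "score" (0 to 1); they miss things now and then, are a little off and sometimes report something else, mostly with a low value. They report only what shows in the picture. A call takes as long as a camera call. They do not tell look-alikes from the thing itself.
- finder.boxes_of(query, camera): "rect" ([left, top, width, height] in pixels, round what is visible of it).
- finder.trace(query, camera): "pixels" (480x640 bool, what is visible of it) and "rect" ([left, top, width, height] in pixels, round what is visible of it).
The state is a dict: "time_s": time; "qpos": joint angles; "qvel": joint speeds; "effort": joint torques, N m; "ee_pos": TCP position; "ee_rot": TCP orientation; "force": force on the tool from outside, world axes, zero at the start; "torque": the same for the moment, N m; "gripper_width": finger opening in mm; "gripper_force": force on a finger pad.
Only numpy, scipy, OpenCV 4.12 (cv2) and the standard library are available. Lean on these libraries where they do the work, as an engineer would, in place of code of your own. Each camera call takes 0.05 s, during which the arm holds its last target. There are 200 camera calls.

## Working session

There is one attempt and no reset: what is moved stays moved. The work goes in short steps, Python scripts to look and compute and a tool call to move; the robot and the scene stay as the last step left them, time stands still between calls to the robot, and variables do not carry over. Pictures are saved under pics/ and viewed, at most 10 in all, crops included, and the job is handed in when it is done.

Besides the shell and the picture viewer there is one more tool, called after ">>>" in YAML: its name, and indented under it one key for each argument. apply_moves: Moves the arm, as the interface text tells. Its arguments: {"type":"object","properties":{"increments":{"type":"array","items":{"type":"array","items":{"type":"number"}}},"newtons":{"type":"number"}},"required":["increments"]}

```bash
mkdir -p pics; python3 - <<'E'
from workcell import status,cams,env,finder
import cv2,numpy as np
ims=[]
for c in ("scene","top"):
    f=cams.grab_frame(c); np.savez(f"{c}.npz",**f); cv2.imwrite(f"pics/{c}.png",f["color"][...,::-1])
    for q in ("printer","print_key_top","feed_key","tin"):
        print(c,q,[(np.round(b["rect"]).tolist(),round(b["score"],2)) for b in finder.boxes_of(q,c)])
print(status.state()["time_s"])
E
```

```text
scene printer [([158.0, 180.0, 90.0, 73.0], 0.66)]
scene print_key_top [([171.0, 282.0, 22.0, 22.0], 0.89), ([214.0, 188.0, 18.0, 15.0], 0.82)]
scene feed_key [([129.0, 281.0, 21.0, 10.0], 0.68), ([179.0, 189.0, 15.0, 7.0], 0.59)]
scene tin [([250.0, 200.0, 32.0, 34.0], 0.62)]
top printer [([387.0, 238.0, 97.0, 92.0], 0.93), ([411.0, 117.0, 94.0, 92.0], 0.73)]
top print_key_top [([408.0, 282.0, 18.0, 21.0], 0.63), ([427.0, 154.0, 25.0, 26.0], 0.6)]
top feed_key [([455.0, 290.0, 16.0, 11.0], 0.61), ([477.0, 171.0, 16.0, 10.0], 0.57), ([346.0, 272.0, 41.0, 36.0], 0.2)]
top tin [([346.0, 264.0, 40.0, 47.0], 0.97)]
0.5
```

View pics/scene.png

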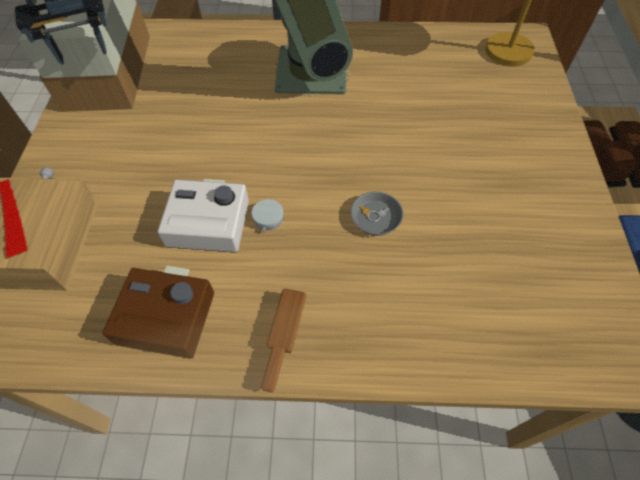

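View pics/top.png

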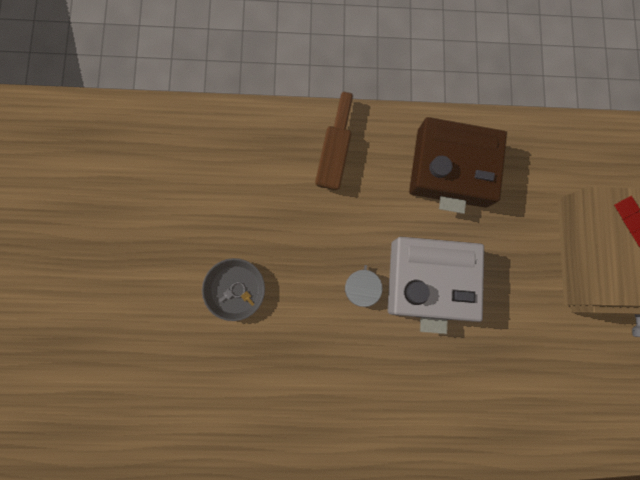

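The white printer is the real one: in the scene view at about (205,215), round key at (224,195). In the top view it is at (437,280), key at (417,292), with the tin at (364,288). The brown one is a decoy.

```bash
python3 - <<'E'
import numpy as np,cv2
from workcell import status
C={c:np.load(c+".npz") for c in("scene","top")}
def plane(c,uv,z):
    f=C[c];d=f["R"].T@np.linalg.inv(f["intrinsics"])@[*uv,1];o=-f["R"].T@f["t"];return (o+d*(z-o[2])/d[2]).round(1)
# dark blobs: refine the key in the white printer
for c,r in(("scene",(205,180,40,35)),("top",(398,275,38,35))):
    x,y,w,h=r;g=C[c]["color"][y:y+h,x:x+w].max(2)
    n,l,s,ce=cv2.connectedComponentsWithStats((g<110).astype(np.uint8));i=1+s[1:,4].argmax()
    print(c,s[i],ce[i]+[x,y]); 
    g2=cv2.resize(C[c]["color"][y:y+h,x:x+w][...,::-1],None,fx=10,fy=10,interpolation=cv2.INTER_CUBIC);cv2.imwrite(f"pics/{c}_k.png",g2)
for uv in((417,292),): print("top",plane("top",uv,90))
print("topfeed",plane("top",(463,296),78),"tin",plane("top",(364,288),29))
print("scene",plane("scene",(224,194),90),plane("scene",(186,194),78),plane("scene",(267,214),29))
P=[C[c]["intrinsics"]@np.c_[C[c]["R"],C[c]["t"]] for c in("scene","top")]
X=cv2.triangulatePoints(*P,np.array([[224.],[194]]),np.array([[417.],[292]]));print((X[:3]/X[3]).T)
s=status.state();print(s["ee_pos"],s["ee_rot"],s["force"])
a=cv2.imread("pics/scene_k.png");b=cv2.imread("pics/top_k.png");cv2.imwrite("pics/k.png",np.hstack([a,b]))
E
```

```text
scene [  8   6  22  20 332] [223.29518072 195.72289157]
top [  6   4  32  27 668] [419.3742515  292.83532934]
top [ 530.1 -168.8   90. ]
topfeed [ 525.1 -259.1   78. ] tin [537.7 -80.   29. ]
scene [ 538.5 -168.5   90. ] [ 531.8 -258.    78. ] [547.6 -78.1  29. ]
[[ 530.44394309 -171.68464594   79.34757759]]
[ 226.45448797 -528.52241361  227.95000652] [ 1.79998909e+02 -8.89981087e-04  2.31936831e+01] [-0.75992946 -0.04969139  0.85447832]
```

View pics/k.png

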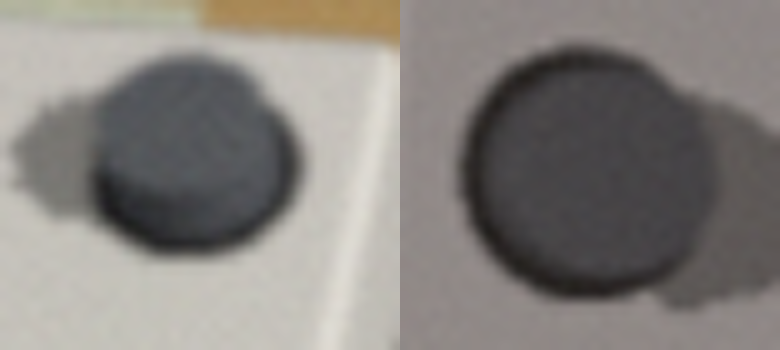

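>>> apply_moves:
  increments:
    - [-1,0.02,0.024,0,0,0,0]
    - [-1,0.02,0.024,0,0,0,0]
    - [-1,0.02,0.024,0,0,0,0]
    - [-1,0.02,0.024,0,0,0,0]
    - [-1,0.02,0.024,0,0,0,0]
  newtons: 20

```text
time_s: 0.92
ee_pos: [327.1, -407.4, 228.1]
ee_rot: [180.0, -0.0, 23.2]
force: [1.1, 0.2, -0.4]
gripper_width: 60.7
gripper_force: 0.0
```

>>> apply_moves:
  increments:
    - [-1,0.02,0.024,0,0,0,0]
    - [-1,0.02,0.024,0,0,0,0]
    - [-1,0.02,0.024,0,0,0,0]
    - [-1,0.02,0.024,0,0,0,0]
    - [-1,0.02,0.024,0,0,0,0]

```text
time_s: 1.33
ee_pos: [427.2, -287.3, 228.2]
ee_rot: [180.0, -0.0, 23.2]
force: [0.6, -0.8, 0.2]
gripper_width: 27.5
gripper_force: 0.0
```

>>> apply_moves:
  increments:
    - [-1,0.02,0.024,0,0,0,0]
    - [-1,0.02,0.024,0,0,0,0]
    - [-1,0.02,0.024,0,0,0,0]
    - [-1,0.02,0.024,0,0,0,0]
    - [-1,0.02,0.024,0,0,0,0]

```text
time_s: 1.75
ee_pos: [527.3, -167.2, 228.1]
ee_rot: [180.0, -0.0, 23.2]
force: [0.1, -1.0, -0.3]
gripper_width: 0.2
gripper_force: 0.0
```

>>> apply_moves:
  increments:
    - [-1,0.005,-0.002,-0.02,0,0,0]
    - [-1,0,0,-0.03,0,0,0]
    - [-1,0,0,-0.03,0,0,0]
    - [-1,0,0,-0.02,0,0,0]
    - [-1,0,0,0,0,0,0]

```text
time_s: 2.17
ee_pos: [528.6, -169.4, 123.7]
ee_rot: [-179.6, 0.4, 23.2]
force: [-1.0, -0.7, -0.2]
gripper_width: 0.1
gripper_force: 0.0
```

```bash
python3 - <<'E'
from workcell import status,cams
import cv2,numpy as np
o=[]
for c,(x,y,w,h) in (("scene",(150,140,120,120)),("top",(360,230,120,120))):
    f=cams.grab_frame(c); o.append(cv2.resize(f["color"][y:y+h,x:x+w,::-1],(390,390),interpolation=cv2.INTER_CUBIC))
    s=status.state();p=np.array(s["ee_pos"])-[0,0,14];u=f["intrinsics"]@(f["R"]@p+f["t"]);print(c,u[:2]/u[2])
cv2.imwrite("pics/above.png",np.hstack(o));print(s["ee_pos"],s["force"])
E
```

```text
scene [222.02043985 184.77992193]
top [421.57207689 290.7698479 ]
[ 531.57198591 -170.56523399  128.03866048] [-0.04524839  0.15904534 -0.25740578]
```

View pics/above.png

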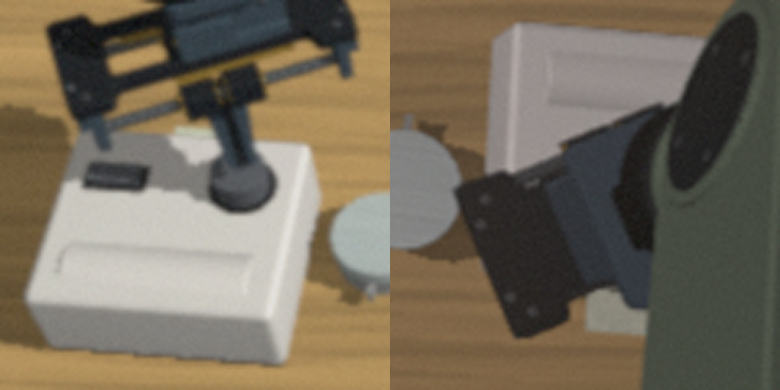

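Fingers are over the key (scene crop (240,170)), and everything else is clear.

>>> apply_moves:
  increments:
    - [-1,0,0,-0.008,0,0,0]
    - [-1,0,0,-0.006,0,0,0]
    - [-1,0,0,-0.004,0,0,0]
    - [-1,0,0,-0.003,0,0,0]
    - [-1,0,0,0,0,0,0]

```text
time_s: 2.68
ee_pos: [531.2, -170.5, 106.6]
ee_rot: [-180.0, 0.0, 23.2]
force: [0.4, 1.1, -0.6]
gripper_width: 0.6
gripper_force: 0.0
```

>>> apply_moves:
  increments:
    - [-1,0,0,-0.003,0,0,0]
    - [-1,0,0,-0.003,0,0,0]
    - [-1,0,0,-0.002,0,0,0]
    - [-1,0,0,-0.001,0,0,0]
    - [-1,0,0,0,0,0,0]

```text
time_s: 3.1
ee_pos: [531.9, -170.7, 98.2]
ee_rot: [180.0, -0.0, 23.2]
force: [0.1, 0.3, 2.7]
gripper_width: 0.1
gripper_force: 1.5
```

>>> apply_moves:
  increments:
    - [-1,0,0,-0.001,0,0,0]
    - [-1,0,0,-0.001,0,0,0]
    - [-1,0,0,0,0,0,0]
    - [-1,0,0,0,0,0,0]
    - [-1,0,0,0,0,0,0]

```text
time_s: 3.52
ee_pos: [531.9, -170.7, 96.3]
ee_rot: [179.9, -0.0, 23.2]
force: [1.5, -0.9, 4.1]
gripper_width: -0.1
gripper_force: 2.2
```

>>> apply_moves:
  increments:
    - [-1,0,0,-0.0005,0,0,0]
    - [-1,0,0,0,0,0,0]
    - [-1,0,0,0,0,0,0]
    - [-1,0,0,0,0,0,0]
    - [-1,0,0,0,0,0,0]

```text
time_s: 3.93
ee_pos: [531.9, -170.7, 96.2]
ee_rot: [179.9, -0.1, 23.2]
force: [-0.2, -0.8, 7.0]
gripper_width: 0.4
gripper_force: 3.7
```

>>> apply_moves:
  increments:
    - [-1,0,0,0,0,0,0]
    - [-1,0,0,0,0,0,0]
    - [-1,0,0,0,0,0,0]
    - [-1,0,0,0,0,0,0]
    - [-1,0,0,0,0,0,0]

```text
time_s: 4.35
ee_pos: [531.9, -170.7, 96.2]
ee_rot: [179.9, -0.1, 23.2]
force: [1.6, 0.1, 8.3]
gripper_width: 0.7
gripper_force: 3.7
```

>>> apply_moves:
  increments:
    - [-1,0,0,0,0,0,0]
    - [-1,0,0,0,0,0,0]
    - [-1,0,0,0,0,0,0]
    - [-1,0,0,0,0,0,0]
    - [-1,0,0,0,0,0,0]

```text
time_s: 4.77
ee_pos: [531.9, -170.7, 96.2]
ee_rot: [179.9, -0.1, 23.2]
force: [0.6, -1.1, 7.2]
gripper_width: 0.5
gripper_force: 3.7
```

At the halfway stop with 7 N, held for over 1.2 s. Now I press fully down.

>>> apply_moves:
  increments:
    - [-1,0,0,-0.003,0,0,0]
    - [-1,0,0,-0.003,0,0,0]
    - [-1,0,0,-0.002,0,0,0]
    - [-1,0,0,-0.001,0,0,0]
    - [-1,0,0,0,0,0,0]

```text
time_s: 5.18
ee_pos: [531.9, -170.7, 88.2]
ee_rot: [179.9, -0.1, 23.2]
force: [-0.9, 0.7, 12.8]
gripper_width: 0.3
gripper_force: 6.7
```

>>> apply_moves:
  increments:
    - [-1,0,0,0,0,0,0]
    - [-1,0,0,0,0,0,0]
    - [-1,0,0,0,0,0,0]

```text
time_s: 5.43
ee_pos: [531.9, -170.7, 88.2]
ee_rot: [179.9, -0.1, 23.2]
force: [-1.2, 0.4, 12.9]
gripper_width: 0.7
gripper_force: 6.7
```

>>> apply_moves:
  increments:
    - [-1,0,0,-0.001,0,0,0]
    - [-1,0,0,0,0,0,0]
    - [-1,0,0,0,0,0,0]
    - [-1,0,0,0,0,0,0]

```text
time_s: 5.77
ee_pos: [532.0, -170.7, 88.0]
ee_rot: [179.9, -0.1, 23.2]
force: [-2.9, 1.0, 18.2]
gripper_width: 0.6
gripper_force: 9.1
```

>>> apply_moves:
  increments:
    - [-1,0,0,0.006,0,0,0]
    - [-1,0,0,0.012,0,0,0]
    - [-1,0,0,0.02,0,0,0]
    - [-1,0,0,0.02,0,0,0]
    - [-1,0,0,0.02,0,0,0]

```text
time_s: 6.18
ee_pos: [530.3, -170.1, 163.3]
ee_rot: [-179.9, 0.1, 23.2]
force: [0.5, 0.4, -0.2]
gripper_width: 0.6
gripper_force: 0.0
```

>>> apply_moves:
  increments:
    - [-1,0,0,0.02,0,0,0]
    - [-1,0,0,0.01,0,0,0]
    - [-1,0,0,0,0,0,0]
    - [-1,0,0,0,0,0,0]
    - [-1,0,0,0,0,0,0]

```text
time_s: 6.6
ee_pos: [530.5, -170.2, 191.8]
ee_rot: [-179.9, 0.1, 23.2]
force: [0.5, -0.5, -0.6]
gripper_width: 0.4
gripper_force: 0.0
```

```bash
python3 - <<'E'
from workcell import cams
import cv2
f=cams.grab_frame("scene");cv2.imwrite("pics/end.png",cv2.resize(f["color"][140:270,130:300,::-1],None,fx=4,fy=4))
E
```

```text
(no output)
```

View pics/end.png

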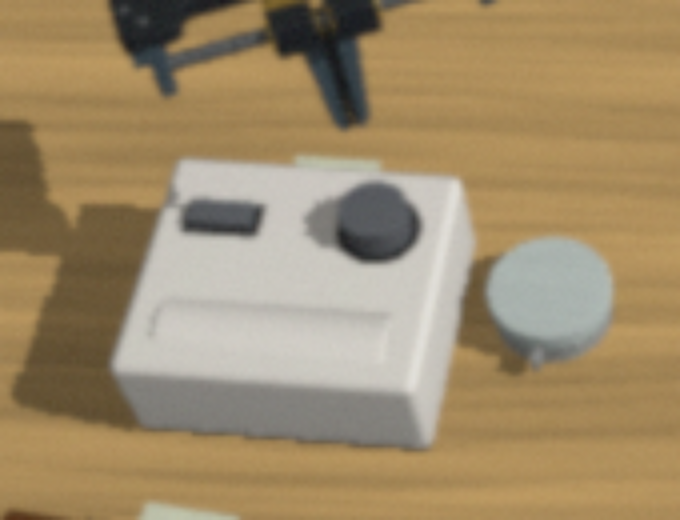

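The key is back up (crop (377,220)), the tin hasn't moved, and the gripper is clear.

```bash
python3 -c "
from workcell import env
print(env.job_done())"
```

```text
the job is handed in; nothing more can be done
None
```

I held the white printer's round key at its halfway stop for over a second, pressed it fully down and let it spring back up; the feed key and tin were left alone, and the job was handed in at about 7 s (no verdict was returned).

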